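# Set the pipette guide at the arrow on a spotting frame

### The job

On the spotting frame, take the pipette guide (the collar with the tall flat-sided lug and the small ring out over the glass) by its lug, slide it along the bar until it stands level with the arrow-shaped index clip, stop there while still holding it, and then let it go so that it stays. The round clip is not the mark, and the plain stop collar near the end of the bar must stay where it is.

Things in the scene. Friction and masses are not known exactly. Their poses are not given: they have to be found in the camera images.
- frame: Frame fixed to the bench, turned up to 17 deg: grey base 200 x 400 x 12 mm, glass plate on the near side, 12 mm steel bar between two posts, aluminium ledge 62 mm high on the far side. Origin on the bench under the bar's middle; y along the bar, x level from bar to ledge, z up. Bar centre line 100 mm above the bench; posts at y = +-190 mm, 116 mm high.
- guide: White plastic pipette guide; slides along the bar only (125 mm either side of its middle), about 2 N friction, stays where left. Collar 36 mm diameter, 26 mm long, with upright lug on top, small ring on an arm over the glass (75 mm from the bar) and thin pointer on the ledge side (46 mm), both below bar height. Origin at the collar's centre on the bar; axes as the frame's.
- guide_lug (a point): Centre of the guide's upright lug, 37 mm above the bar's centre line, 137 mm above the bench. Lug: block 16 mm across the bar (x), 20 mm along it (y), rising from the collar's crown (118 mm above the bench) to 160 mm. Axes as the frame's. Grip it from above, across the bar or along it.
- arrow_tip (a point): Tip of the arrow-shaped index clip, dark steel, fixed on either half of the ledge, 75 mm above the bench, 46 mm from the bar. Arrow 61 mm long, head about 56 mm wide, pointing square at the bar; axes as the frame's. The guide is at the mark when its centre and this point have the same y along the bar.
- blank_top (a point): Centre of the top of the other clip on the ledge, dark steel, a round blank 38 mm in diameter, 75 mm above the bench; not the mark.
- stop_knob (a point): Screw head on the stop collar, a plain white plastic ring 32 mm in diameter and 16 mm long on the same bar near its left (+y) end, with a low round screw head whose top is 126 mm above the bench; this point lies 20 mm above the bar's centre line. It slides and must not be shifted.

How it is judged (in metres and radians):
On the way:
1. the guide stands at the arrow, at rest and still held in the fingers (y of guide in the frame of arrow_tip between -0.012 and 0.012 m and linear speed of guide below 0.01 m/s and contact force between the fingers and guide above 1 N), for 0.1 s.
At the end, for the whole second after the job is handed in: the guide's centre is within 12 mm, along the bar, of the arrow's tip, and it is at rest (under 10 mm/s) (y of guide in the frame of arrow_tip between -0.012 and 0.012 m and linear speed of guide below 0.01 m/s); the robot touches nothing.
It fails at once if the stop collar is shifted by more than 8 mm (distance of stop_knob from where it was at the start of the episode above 0.008 m).
It also fails if it takes over 32 s, if anything falls off the work surface, if the arm or the gripper's body presses on something with over 40 N, if the wrist force passes 120 N, or if a joint passes its speed limit or range.

### The arm

A 6-joint arm with a two-finger parallel gripper is mounted at the origin on the work surface. World frame = base frame: x ahead of the robot, y to its left, z up, the work surface at z = 0. Lengths are in mm, angles in rad, forces in N, time in s.
With the tool pointing down it reaches from about 275 to 1000 mm from the base axis. Payload 8.4 kg.
Tool frame: the origin (TCP) lies midway between the tips of the shut fingers; the grasp point (between the pads) lies 19 mm behind it; z points along the fingers, y is the line along which they close (so a half turn about z gives the same grasp; the last joint's range is limited). The gripper opens to 85 mm and grips with 20 to 120 N. Pads are 22 mm wide; open, the fingers measure 114 mm over their backs; the gripper's body (76 mm by 85 mm) begins 54 mm behind the grasp point. The pads swing forward as they close: fully open they stand 13 mm farther back than shut.
Start: joints at [1.267, 0.353, 1.633, -0, 1.155, -0.002], TCP at [185.773, 596.755, 231.281] pointing down, gripper open.
Joint ranges: [-2.63, 2.63], [-0.92, 2.1], [0.06, 2.66], [-1.3, 4.44], [0, 2.69], [-3.02, 3.02]. Speed limits (rad/s): [2.22, 2.22, 2.79, 3.14, 3.14, 3.14].

### API

Orientations are given as [roll, pitch, yaw] about the fixed x, y, z axes, in that order (R = Rz(yaw) Ry(pitch) Rx(roll)).
In Python, from rig import r gives the robot as it stands.
- The arm moves only by the shell command python3 -m inch 'ROWS' [OPENING] [FORCE]. ROWS is JSON, a list that holds one entry, the list of rows, each a list of 6 numbers: the shift along the tool's x, y, z scaled (see below), then the turn, a rotation vector about the tool's x, y, z scaled (see below). In form: [[[tx, ty, tz, wx, wy, wz], ...]]. A call has 1 to 8 rows; each row is the pose to reach, as a shift and turn from the pose commanded when the call began, along the tool's axes at that moment, turning the shorter way round; what a row does not reach only later rows make up. The controller multiplies each number of a shift by 20 cm and each number of a turn by pi rad. A row lasts 1/12 s, in which the tool goes at most 41.7 mm and 7.16 degrees, less where a joint would pass 70% of its speed; a pose out of reach is approached as far as the arm can. A call with a number of a shift or a turn outside -1 to 1 is refused whole. A call with a gripper value outside its range is refused whole. OPENING is the gripper's target within -1 to 1 (fully open at 1, half-way at 0, shut at -1), set as the call begins (- or left out, the last holds). The fingers move at their own pace and stop on an object; FORCE is the grip in N (left out, the last holds). Time passes only in rows, so rows that repeat a pose let the fingers close. It gives the time, the measured TCP pose, the force, the opening and the grip force at its end, in the units of the state.
- r.sense(): the state, without advancing time (a new reading comes with each control period).
- r.grab_frame(name): name is "scene" or "top"; returns the picture (480x640x3 uint8, red, green, blue); there is no depth.
- r.camera_info(name): a dict with "K" (3x3 intrinsics, pixels), "distortion" ([k1, k2, p1, p2, k3] as OpenCV has them; the pictures are not rectified), "rvec" (rotation vector, rad) and "tvec" (3), from world to camera coordinates, as OpenCV has them. Camera axes: x right, y down, z forward; pixel columns grow to the right and rows downward; lengths in mm; the calibration is good to about 2 mm. A picture is of the moment at which its call begins. camera_info takes no time and is no camera call.
- r.sign_off(): hands the job in; it is judged then, once.
The state is a dict: "clock": time; "qpos": joint angles; "qvel": joint speeds; "joint_efforts": joint torques, N m; "eef_pos": TCP position; "tcp_rot": TCP orientation; "contact_force": force on the tool from outside, world axes, zero at the start; "wrist_torque": the same for the moment, N m; "opening": opening from 0.0 (shut) to 1.0 (fully open); "grasp_force": force on a finger pad.
Only numpy, scipy, OpenCV 4.12 (cv2) and the standard library are available. Lean on these libraries where they do the work, as an engineer would, in place of code of your own. Each camera call takes 0.05 s, during which the arm holds its last target. There are 200 camera calls.

## Working session

There is one attempt and no reset: what is moved stays moved. The work goes in short steps, Python scripts to look and compute and a shell command to move; the robot and the scene stay as the last step left them, time stands still between calls to the robot, and variables do not carry over. Pictures are saved under pics/ and viewed, at most 10 in all, crops included, and the job is handed in when it is done.

```bash
mkdir -p pics
cat > h.py <<'E'
import numpy as np, cv2
from rig import r
def ray(cam,uv):
    c=r.camera_info(cam);K=np.array(c["K"],float);d=np.array(c["distortion"],float)
    R=cv2.Rodrigues(np.array(c["rvec"],float))[0];t=np.array(c["tvec"],float).ravel()
    n=cv2.undistortPoints(np.array([[uv]],float),K,d)[0,0]
    return -R.T@t, R.T@np.array([n[0],n[1],1])
def onz(cam,uv,z):
    o,d=ray(cam,uv); return o+d*(z-o[2])/d[2]
def proj(cam,P):
    c=r.camera_info(cam)
    return cv2.projectPoints(np.array(P,float).reshape(-1,3),np.array(c["rvec"],float),np.array(c["tvec"],float),np.array(c["K"],float),np.array(c["distortion"],float))[0][:,0]
E
python3 - <<'E'
from h import *
for n in("scene","top"):
    cv2.imwrite(f"pics/{n}0.png",r.grab_frame(n)[:,:,::-1]); print(n,ray(n,(320,240)))
s=r.sense();print(s["eef_pos"],s["tcp_rot"],s["opening"],s["clock"])
E
```

```text
scene (array([ 937.26173429, -138.72493879,  635.62967423]), array([-0.53100858,  0.32198457, -0.78385027]))
top (array([552.53600906,  67.15490017, 894.90278485]), array([ 0.08668511, -0.0099915 , -0.99629419]))
[185.64452008 596.32092    230.61284102] [-3.14029234e+00 -8.55999206e-06  2.83976263e+00] 0.9995336888689282 0.1
```

View pics/top0.png

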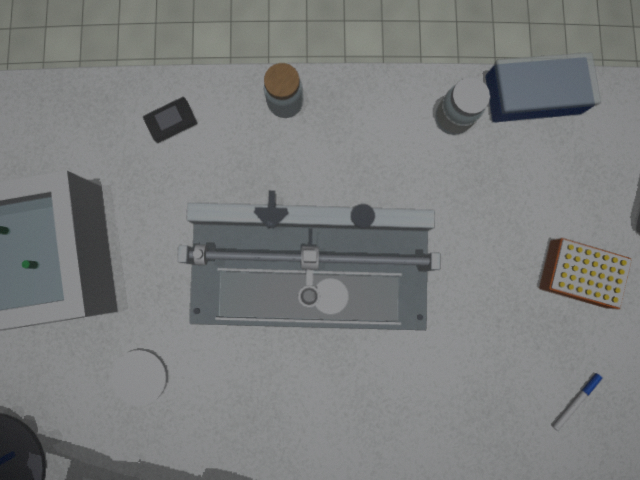

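View pics/scene0.png

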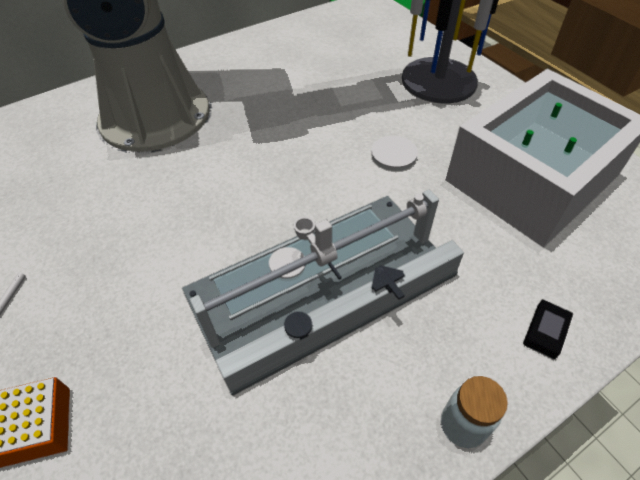

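Top view: the arrow is at about (271,213) with its tip near (271,227), the round blank is at (363,215), the guide lug at (311,256) and the stop collar at (199,254). Posts are at (184,254) and (435,261). The scene view agrees with this layout.

Run:
```python
from h import *
im=cv2.imread("pics/top0.png"); c=im[185:290,175:445]
cv2.imwrite("pics/crop0.png",cv2.resize(c[:,60:200],None,fx=5.6,fy=5.6,interpolation=cv2.INTER_CUBIC))
g=cv2.cvtColor(im,cv2.COLOR_BGR2GRAY)
m=np.zeros_like(g); m[188:230,245:385]=(g[188:230,245:385]<75)*255
for k in cv2.findContours(m,0,1)[0]:
    if cv2.contourArea(k)>60:
        p=k[:,0]; M=cv2.moments(k); print(cv2.contourArea(k),M['m10']/M['m00'],M['m01']/M['m00'],p[p[:,1].argmax()],p[p[:,1].argmin()],p[p[:,0].argmin()],p[p[:,0].argmax()])
A=onz("top",(184,254),116);B=onz("top",(435.5,261),116);print(A,B,np.linalg.norm(A-B))
d=(A-B)/np.linalg.norm(A-B);print("yaw",np.arctan2(-d[0],d[1]),"mid",(A+B)/2)
for n,uv,z in(("lug",(310.5,256),160),("tip",(271,227),75),("blank",(363,215.5),75),("stop",(199,254),126)):
    P=onz("top",uv,z);print(n,P,"s",(P-(A+B)/2)@d)
```

```text
1080.5 311.90806725281504 216.42619157797316 [310 229] [269 191] [245 223] [384 229]
[601.56492374 262.74224474 116.        ] [ 586.8005648  -113.75726345  116.        ] 376.7888877896591
yaw -0.03919473299591957 mid [594.18274427  74.49249064 116.        ]
lug [594.02466382  73.41779127 160.        ] s -1.0800683231354402
tip [645.27605027 135.9055489   75.        ] s 63.367967877753614
blank [662.07378639  -9.59014615  75.        ] s -81.3577700398842
stop [600.69798455 237.99867131 126.        ] s 163.63590315644225
```

View pics/crop0.png

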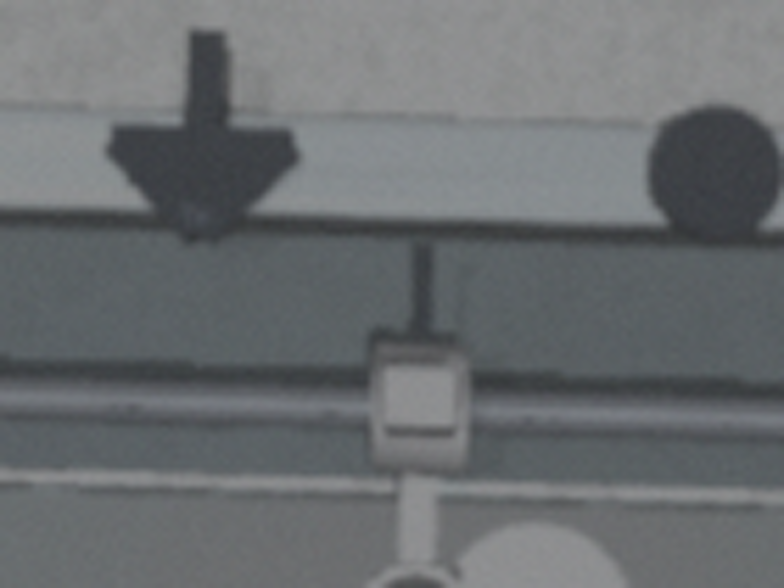

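The crop confirms the arrow tip at about (270.7,228.2) and the lug top centre at (310,256). Next I'll check the obstacles near the transit path and cross-check with the scene view.

Run:
```python
from h import *
print("stand z0",onz("scene",(440,80),0),onz("scene",(402,78),0),onz("scene",(478,78),0),onz("top",(10,450),0),onz("top",(45,450),0))
print("box",onz("top",(115,315),0),onz("scene",(545,243),0),onz("scene",(450,182),0))
print("tcp proj",proj("scene",[186,596,231]),proj("top",[186,596,231]))
print("scene tip",onz("scene",(375,289),75))
print("pred scene lug top, tip",proj("scene",[594.3,74,160]),proj("scene",[646.8,136.3,75]))
for uv in((270.7,228.2),(272.1,190.7)):print(onz("top",uv,75))
im=cv2.imread("pics/scene0.png")
a=cv2.resize(im[190:320,260:440],None,fx=4.2,fy=4.2,interpolation=cv2.INTER_CUBIC)
b=cv2.resize(im[0:130,340:520],None,fx=4.2,fy=4.2)
cv2.imwrite("pics/crop1.png",a);
```

```text
stand z0 [247.045868  627.1600773   0.       ] [191.25179625 554.94749959   0.        ] [289.70747088 711.87653287   0.        ] [273.86174918 596.28346329   0.        ] [275.16040865 533.29000085   0.        ]
box [505.52870561 410.56534616   0.        ] [724.75248685 448.87608388   0.        ] [521.64235551 409.7739093    0.        ]
tcp proj [[428.80378934 -26.22665656]] [[-83.2438795  566.58893499]]
scene tip [674.64140536 109.92350077  75.        ]
pred scene lug top, tip [[322.71391477 224.26421114]] [[378.26442543 267.20643864]]
[643.3796476  136.38583423  75.        ]
[703.15177876 133.95970443  75.        ]
```

View pics/crop1.png

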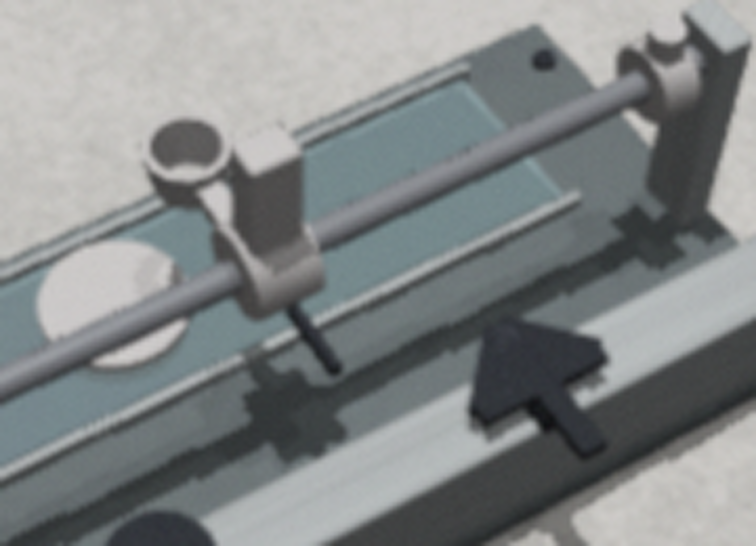

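Scene crop: the tip is at (377,266) and the lug top at (324,224), both within 2 px of the prediction. The bar's yaw is about -0.039 rad and the travel about 64 mm toward +y. A pipette stand sits near the tool, so I'll retreat toward the base first.

```bash
python3 -m inch '[[[-0.17,-0.98,0,0,0,0],[-0.17,-0.98,0,0,0,0],[-0.17,-0.98,0,0,0,0],[-0.17,-0.98,0,0,0,0],[-0.17,-0.98,0,0,0,0],[-0.17,-0.98,0,0,0,0],[-0.17,-0.98,0,0,0,0]]]' 1 40
cat > go.py <<'E'
import sys; from h import *
from scipy.spatial.transform import Rotation as Ro
s=r.sense(); R=Ro.from_euler("xyz",s["tcp_rot"]); d=R.inv().apply(np.array(eval(sys.argv[1]))-s["eef_pos"])/200
y=R.as_matrix()[:,1]; print(s["clock"],s["eef_pos"],"row",d.round(4),"wz",-(float(sys.argv[2])-np.arctan2(y[1],y[0]))/np.pi, s["contact_force"],s["opening"])
E
python3 go.py "[594.7,74,225]" 1.531
```

```text
clock: 0.68
eef_pos: [159.8, 398.2, 231.4]
tcp_rot: [3.141, 0.0, 2.839]
contact_force: [0.6, 0.8, 0.3]
opening: 1.001
grasp_force: 0.0
0.6833 [159.76435671 398.15796864 231.40741412] row [-2.5588 -0.8993  0.0319] wz -0.08363282483624238 [0.60187968 0.84494856 0.26374853] 1.0006398783854964
```

```bash
python3 -m inch '[[[-0.95,-0.33,0,0,0,0],[-0.95,-0.33,0,0,0,0],[-0.95,-0.33,0,0,0,0],[-0.95,-0.33,0,0,0,0],[-0.95,-0.33,0,0,0,0],[-0.95,-0.33,0,0,0,0]]]' >/dev/null
python3 -m inch '[[[-0.95,-0.33,0,0,0,0],[-0.95,-0.33,0,0,0,0],[-0.95,-0.33,0,0,0,0],[-0.95,-0.33,0,0,0,0],[-0.95,-0.33,0,0,0,0],[-0.95,-0.33,0,0,0,0]]]' >/dev/null
python3 -m inch '[[[-0.66,-0.24,0,0,0,-0.084],[-0.66,-0.24,0,0,0,-0.084],[-0.66,-0.24,0,0,0,-0.084],[-0.66,-0.24,0,0,0,-0.084],[-0.66,-0.24,0,0,0,-0.084],[-0.66,-0.24,0,0,0,-0.084],[-0.66,-0.24,0,0,0,-0.084]]]'
python3 go.py "[594.7,74,124]" 1.531
```

```text
clock: 2.27
eef_pos: [594.8, 76.5, 230.7]
tcp_rot: [3.141, -0.001, 3.104]
contact_force: [-0.8, 0.5, -0.3]
opening: 1.003
grasp_force: 0.0
2.2667 [594.81432268  76.4880018  230.68100131] row [-0.0006 -0.0126  0.5334] wz 0.000666188537532991 [-0.78516918  0.46883702 -0.29611889] 1.002517682634043
```

```bash
python3 -m inch '[[[0,-0.012,0.15,0,0,0],[0,-0.012,0.3,0,0,0],[0,-0.012,0.4,0,0,0],[0,-0.012,0.47,0,0,0],[0,-0.012,0.52,0,0,0],[0,-0.012,0.53,0,0,0],[0,-0.012,0.53,0,0,0]]]'
python3 - <<'E'
from h import *
a=r.grab_frame("scene")[:,:,::-1];b=r.grab_frame("top")[:,:,::-1]
cv2.imwrite("pics/s1.png",np.hstack([cv2.resize(a[150:330,230:450],None,fx=1.8,fy=1.8),cv2.resize(b[180:360,210:430],None,fx=1.8,fy=1.8)]))
E
```

```text
clock: 2.85
eef_pos: [594.7, 73.8, 125.1]
tcp_rot: [-3.142, -0.001, 3.105]
contact_force: [-0.6, -0.1, 0.8]
opening: 0.999
grasp_force: 0.0
```

View pics/s1.png

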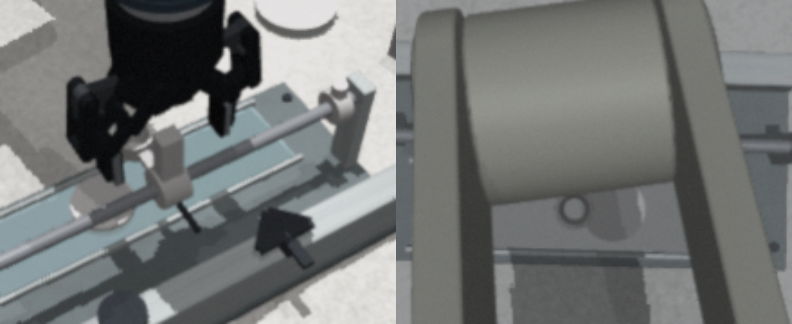

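The fingers straddle the lug: left tip at about (115,170), right tip at (222,125), lug midway at (168,150). I'll close now.

```bash
python3 -m inch '[[[0,0,0,0,0,0],[0,0,0,0,0,0],[0,0,0,0,0,0],[0,0,0,0,0,0],[0,0,0,0,0,0],[0,0,0,0,0,0],[0,0,0,0,0,0],[0,0,0,0,0,0]]]' -1 40
python3 -m inch '[[[0,0,0,0,0,0],[0,0,0,0,0,0],[0,0,0,0,0,0],[0,0,0,0,0,0],[0,0,0,0,0,0],[0,0,0,0,0,0]]]'
python3 go.py "[597.2,138,125]" 1.531
```

```text
clock: 3.62
eef_pos: [595.4, 73.0, 125.6]
tcp_rot: [3.142, 0.0, 3.104]
contact_force: [-1.1, -0.2, 4.7]
opening: 0.232
grasp_force: 41.1
clock: 4.12
eef_pos: [595.4, 73.0, 125.6]
tcp_rot: [3.142, 0.0, 3.104]
contact_force: [-1.2, -0.1, 5.7]
opening: 0.227
grasp_force: 41.2
4.1167 [595.38313061  73.04261665 125.59208793] row [0.0033 0.3249 0.003 ] wz 0.0005768092962327252 [-1.15604841 -0.05198337  5.69096735] 0.2274555004268853
```

```bash
python3 -m inch '[[[0,0.03,0,0,0,0],[0,0.08,0,0,0,0],[0,0.13,0,0,0,0],[0,0.18,0,0,0,0],[0,0.23,0,0,0,0],[0,0.28,0,0,0,0],[0,0.31,0,0,0,0],[0,0.322,0,0,0,0]]]'
python3 -m inch '[[[0,0,0,0,0,0],[0,0,0,0,0,0],[0,0,0,0,0,0],[0,0,0,0,0,0]]]'
python3 - <<'E'
from h import *
a=r.grab_frame("scene")[:,:,::-1];b=r.grab_frame("top")[:,:,::-1]
cv2.imwrite("pics/s2f.png",a)
cv2.imwrite("pics/s2.png",np.hstack([cv2.resize(a[170:330,290:450],None,fx=2.5,fy=2.5,interpolation=2),cv2.resize(b[180:340,210:370],None,fx=2.5,fy=2.5,interpolation=2)]))
E
```

```text
clock: 4.78
eef_pos: [598.0, 138.0, 125.6]
tcp_rot: [-3.141, 0.001, 3.104]
contact_force: [-1.9, -1.9, 7.4]
opening: 0.226
grasp_force: 41.4
clock: 5.12
eef_pos: [598.0, 137.8, 125.6]
tcp_rot: [3.141, 0.001, 3.104]
contact_force: [-0.5, 3.0, 5.0]
opening: 0.231
grasp_force: 41.3
```

View pics/s2.png

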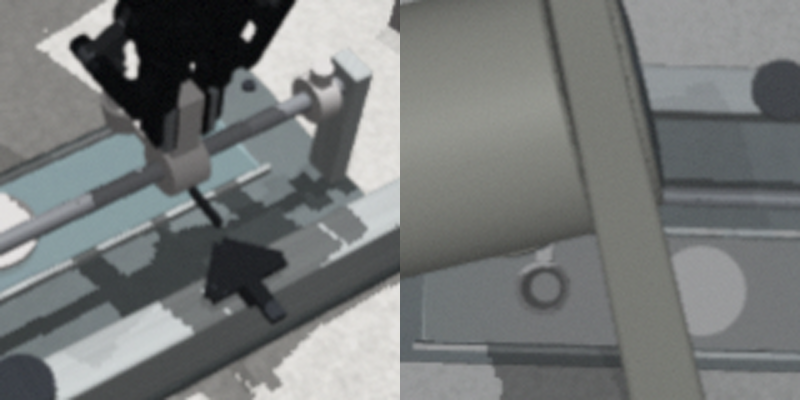

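The guide's pointer, at (220,224) in the left crop, leads straight onto the arrow tip at (215,240). The stop collar is untouched. I'll release and lift.

```bash
python3 -m inch '[[[0,0,0,0,0,0],[0,0,0,0,0,0],[0,0,0,0,0,0],[0,0,0,0,0,0],[0,0,0,0,0,0],[0,0,0,0,0,0],[0,0,0,0,0,0]]]' 0.3
python3 -m inch '[[[0,0,-0.1,0,0,0],[0,0,-0.25,0,0,0],[0,0,-0.45,0,0,0],[0,0,-0.65,0,0,0],[0,0,-0.85,0,0,0],[0,0,-0.9,0,0,0],[0,0,-0.9,0,0,0]]]'
python3 -m inch '[[[0.95,0,0,0,0,0],[0.95,0,0,0,0,0],[0.95,0,0,0,0,0],[0.95,0,0,0,0,0],[0.95,0,0,0,0,0],[0.95,0,0,0,0,0],[0.95,0,0,0,0,0]]]'
python3 - <<'E'
from h import *
a=r.grab_frame("scene")[:,:,::-1];b=r.grab_frame("top")[:,:,::-1]
cv2.imwrite("pics/s3.png",np.hstack([cv2.resize(a[170:330,290:450],None,fx=2.5,fy=2.5,interpolation=2),cv2.resize(b[180:340,180:340],None,fx=2.5,fy=2.5,interpolation=2)]))
E
```

```text
clock: 5.8
eef_pos: [597.6, 137.4, 125.2]
tcp_rot: [-3.142, -0.0, 3.104]
contact_force: [0.6, 0.3, 0.9]
opening: 0.648
grasp_force: 0.0
clock: 6.38
eef_pos: [599.6, 137.8, 309.7]
tcp_rot: [3.14, 0.007, 3.104]
contact_force: [0.4, -0.7, -0.5]
opening: 0.652
grasp_force: 0.0
clock: 6.97
eef_pos: [406.5, 144.5, 304.4]
tcp_rot: [-3.141, -0.001, 3.105]
contact_force: [0.9, 0.6, 0.7]
opening: 0.651
grasp_force: 0.0
```

View pics/s3.png

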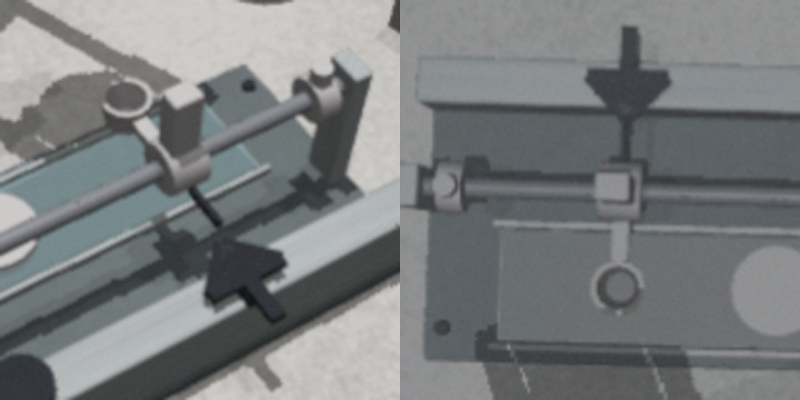

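With the arm clear, the guide's pointer at (626,140) lines up with the arrow tip at (627,115). The stop collar is still in place at (447,185).

```bash
python3 -c "
from rig import r
print(r.sign_off())"
```

```text
the job is handed in; nothing more can be done
None
```

I slid the pipette guide level with the arrow clip, stopped it there while still held, and released it. The pointer lines up with the arrow tip in both camera views, the stop collar looks unmoved, and the job is handed in (verdict not shown).

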